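# Clamp the bench tube with its U-bolt

### The arm

A 6-joint arm with a two-finger parallel gripper is mounted at the origin on the work surface. World frame = base frame: x ahead of the robot, y to its left, z up, the work surface at z = 0. Lengths are in mm, angles in rad, forces in N, time in s.
With the tool pointing down it reaches from about 325 to 775 mm from the base axis. Payload 9.3 kg.
Tool frame: the origin (TCP) lies on the centre line of the jaws, within the pads' length; the fingertips stand 17 mm ahead of it and the grasp point (between the pads) lies 2 mm behind it; x points along the fingers, y is the direction in which the jaws open and shut, and the axes are right-handed (so a half turn about x gives the same grasp; the last joint's range is limited). The gripper opens to 85 mm and grips with 20 to 120 N. Pads are 22 mm wide; open, the fingers measure 114 mm over their backs; the gripper's body (76 mm by 85 mm) begins 54 mm behind the grasp point. The pads swing forward as they close: fully open they stand 13 mm farther back than shut.
Start: joints at [-1.395, 0.259, 0.021, 1.334, 0, 1.418], TCP at [177.592, -520.536, 248.279] pointing down, gripper open.
Joint ranges: [-3.04, 3.04], [-0.91, 1.82], [-1.04, 1.36], [-1.92, 1.95], [-1.52, 1.45], [-3.14, 3.14]. Speed limits (rad/s): [2.22, 2.22, 2.79, 3.14, 3.14, 3.14].

### API

Orientations are given as a rotation vector (axis times angle).
In Python, from workcell import read_state, get_image, job_done gives the robot as it stands.
- The arm moves only by the tool move_arm, never from a script. Its argument "moves" is a list that holds one entry, the list of rows, each a list of 4 numbers: the shift along the world's x, y, z each as a share of 0.06 m, from -1 to 1, then the turn about the world's z as a share of 0.1 rad, from -1 to 1. A call has 1 to 12 rows; each row shifts and turns the commanded pose from where the row before left it; what a row does not reach is not made up. A row lasts 1/8 s, in which the tool goes at most 62.5 mm and 10.7 degrees, less where a joint would pass 70% of its speed; a pose out of reach is approached as far as the arm can. A call with a number of a shift or a turn outside -1 to 1 is refused whole. A call with a gripper value outside its range is refused whole. "fingers" is the opening, from 0 (shut) to 1 (fully open), set as the call begins (left out, the last holds). The fingers move at their own pace and stop on an object; "newtons" is the grip in N (left out, the last holds). Time passes only in rows, so rows that do not move let the fingers close. It gives the time, the measured TCP pose, the force and the opening at its end, in the units of the state.
- read_state(): the state, without advancing time (a new reading comes with each control period).
- get_image(name): name is "scene" or "top" or "wrist"; returns a dict with "color" (400x640x3 uint8, blue, green, red), "z_map" (400x640 float32, mm along the optical axis (not along the pixel's ray), 0 where there is no reading), "intrinsics" (3x3 intrinsics, pixels), "cam_to_world" (4x4, takes a point from camera to world coordinates). Camera axes: x right, y up, looking along -z (the intrinsics and any distortion apply to the point x, -y, -z); pixel columns grow to the right and rows downward; lengths in mm; the calibration is good to about 2 mm. A picture is of the moment at which its call begins.
- job_done(): hands the job in, once; it reports no verdict.
The state is a dict: "time": time; "joint_pos": joint angles; "dq": joint speeds; "joint_torque": joint torques, N m; "tool_pos": TCP position; "orientation": TCP orientation; "contact_force": force on the tool from outside, world axes, zero at the start; "moment": the same for the moment, N m; "gripper_width": opening from 0.0 (shut) to 1.0 (fully open).
Only numpy, scipy, OpenCV 4.12 (cv2) and the standard library are available. Lean on these libraries where they do the work, as an engineer would, in place of code of your own. Each camera call takes 0.05 s, during which the arm holds its last target.

### The job

Take the U-bolt with the orange grip out of its wooden block, pass it over the steel tube of the clamp stand with both legs through the two slots of the yellow plate, press it fully home until its bow sits on the tube, and let go. The plate has been left a little to one side or the other along the tube, so feel for the slots gently, never pushing the U-bolt against the stand with more than about 40 N. Leave the jar, the tape roll and the blue tray where they are.

Things in the scene. Friction and masses are not known exactly. Their poses are not given: they have to be found in the camera images.
- ubolt_grip (a point): Centre of the orange grip on the U-bolt (loose, 0.16 kg). Grip 30 (x) x 14 (y) x 36 mm (z, up): close the fingers along y. Under it a U of 8 mm steel rod with round ends: legs at x = -19 and +19 mm, 30 mm clear between them, tips 84 mm below this point; underside of the grip 18 mm, inside top of the bow 22 mm below this point. Same either way round.
- block: Fixed light wooden block, 90 (x) x 60 (y) x 45 mm (z), origin at the centre of its underside. The U-bolt stands in it, its x and y along the block's, legs 35 mm deep in two holes with about 2 mm play; lift it straight up by 40 mm or more to free it.
- stand: Fixed clamp stand, z up, origin at the centre of its underside on the bench. Base 110 (x) x 230 (y) x 10 mm, grey end cheeks at y = -108 and +108 mm, 86 mm tall. With the U-bolt fully home its bow touches the tube and its grip's centre is 106 mm above this origin, legs either side of the tube in x.
- tube_mid (a point): Middle of the fixed steel tube of the stand: 24 mm diameter, 250 mm long, along the stand's y, axis 72 mm above the bench (top at 84 mm).
- plate_middle (a point): Middle of the stand, at the height of the yellow plate's top (60 mm). The plate, 84 (x) x 64 (y) x 8 mm, has two slots at x = -19 and +19 mm, 12 by 10.5 mm. It was left with its slots anywhere from -14 to +14 mm along y from this point, not measured: find them by feel or sight. It holds against 70 N. Under it spring pads hold the legs: from about 16 mm deep on push with 4 to 15 N.
- jar_mid (a point): Centre of a loose glass jar with a steel lid, 72 mm diameter, 95 mm tall. Bystander.
- tape_mid (a point): Centre of a loose roll of pale tape lying flat, 90 mm outside diameter, 20 mm tall. Bystander.
- tray_mid (a point): Centre of a loose open blue plastic tray, 100 x 130 x 45 mm. Bystander.
Mind the look-alikes: they are no part of the job. Of the things that look like the part that bears ubolt_grip, the middle-sized one is meant. Several things look just like the block: the one meant starts farthest to the robot's right.

How it is judged:
By the outcome, as a careful person would: the job done as asked, in the order asked, and still so for the second after the job is handed in, with the robot touching nothing.
It also fails if it takes over 67 s, if anything falls off the work surface, if the arm or the gripper's body presses on something with over 40 N, if the wrist force passes 120 N, or if a joint passes its speed limit or range.

## Working session

There is one attempt and no reset: what is moved stays moved. The work goes in short steps, Python scripts to look and compute and a tool call to move; the robot and the scene stay as the last step left them, time stands still between calls to the robot, and variables do not carry over. Pictures are saved under pics/ and viewed, and the job is handed in when it is done.

Besides the shell and the picture viewer there is one more tool, called after "Call:" as name([rows], argument=value, ...), one row to a line, values as JSON. move_arm: Moves the arm, as the interface text tells. Shift numbers are shares of 0.06 m and turn numbers shares of 0.1 rad, none past 1 either way. Its arguments: {"type":"object","properties":{"moves":{"type":"array"},"fingers":{"type":"number"},"newtons":{"type":"number"}},"required":["moves"]}

```bash
mkdir -p pics
cat > h.py <<'E'
import numpy as np, cv2
from workcell import read_state, get_image, job_done
def grab(n,tag):
    d=get_image(n); np.savez(f'{tag}.npz',**d); cv2.imwrite(f'pics/{tag}.png',d['color']); return d
def load(tag): return dict(np.load(f'{tag}.npz'))
def pts(d):
    K=d['intrinsics'];T=d['cam_to_world'];z=d['z_map'];v,u=np.mgrid[:z.shape[0],:z.shape[1]]
    P=np.stack([(u-K[0,2])/K[0,0]*z,-(v-K[1,2])/K[1,1]*z,-z],-1)
    W=P@T[:3,:3].T+T[:3,3]; W[z==0]=np.nan; return W
def ray(d,u,v,h):
    K=d['intrinsics'];T=d['cam_to_world']
    r=T[:3,:3]@np.array([(u-K[0,2])/K[0,0],-(v-K[1,2])/K[1,1],-1]);o=T[:3,3]
    return o+r*(h-o[2])/r[2]
E
python3 - <<'E'
from h import *
for n in ['scene','top','wrist']:
    d=grab(n,n+'0'); print(n,d['cam_to_world'].round(2).tolist(),d['intrinsics'].tolist(),[k for k in d])
s=read_state();print(s)
E
```

```text
scene [[-0.44, -0.5, 0.75, 1548.75], [0.9, -0.26, 0.36, 359.42], [0.02, 0.83, 0.56, 791.43], [0.0, 0.0, 0.0, 1.0]] [[492.3663416818676, 0.0, 321.94294862362136], [0.0, 492.3663416818676, 196.08594422284042], [0.0, 0.0, 1.0]] ['color', 'z_map', 'intrinsics', 'cam_to_world']
top [[-0.01, 0.99, -0.17, 373.9], [-1.0, -0.01, -0.02, -113.74], [-0.02, 0.17, 0.99, 1258.08], [0.0, 0.0, 0.0, 1.0]] [[463.25276758901776, 0.0, 318.1854245270835], [0.0, 463.25276758901776, 201.66330546950704], [0.0, 0.0, 1.0]] ['color', 'z_map', 'intrinsics', 'cam_to_world']
wrist [[0.32, 0.9, 0.28, 250.09], [-0.95, 0.31, 0.09, -495.23], [-0.0, -0.3, 0.95, 372.73], [0.0, 0.0, 0.0, 1.0]] [[345.37692180031456, 0.0, 320.6511391828902], [0.0, 345.37692180031456, 198.55316431132854], [0.0, 0.0, 1.0]] ['color', 'z_map', 'intrinsics', 'cam_to_world']
{'time': 0.15, 'joint_pos': array([-1.39460878e+00,  2.59079649e-01,  2.09385010e-02,  1.33366900e+00,
       -8.44641172e-06,  1.41821982e+00]), 'dq': array([ 2.01632342e-04, -1.21538011e-03,  3.44762428e-03,  4.76607164e-05,
       -9.03786428e-04,  2.05643497e-05]), 'joint_torque': array([ 2.34573650e-03, -5.55973256e+01,  3.44660640e+01,  1.14201309e-02,
       -2.34849113e-04,  1.72702659e-05]), 'tool_pos': array([ 177.55368892, -520.35988932,  247.79685683]), 'orientation': array([ 2.04382237,  0.34008039, -2.04386467]), 'contact_force': array([-1.32165996,  0.16474926, -0.61546658]), 'moment': array([0.01028721, 0.00693176, 0.0519544 ]), 'gripper_width': 0.9988265934107083}
```

View pics/scene0.png

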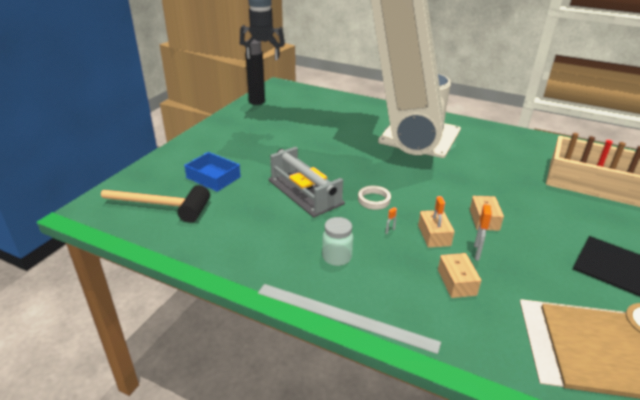

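View pics/top0.png

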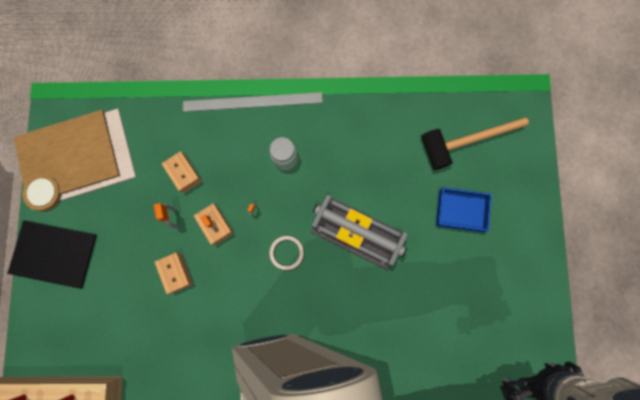

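View pics/wrist0.png

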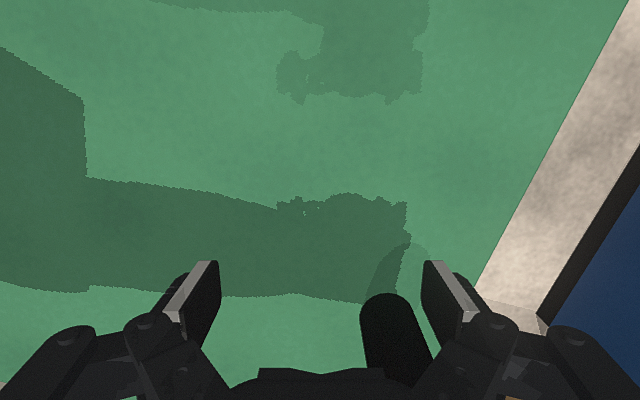

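Orange grips in top view: (161,213), (208,220) and (252,209). Blocks: (181,172), (213,224) and (172,273). The middle-sized grip appears to be (208,220), standing in the right-most block (213,224). I'll confirm this in a crop and measure.

Run:
```python
from h import *
d=load('top0'); c=d['color']; W=pts(d)
a=cv2.resize(c[140:300,140:280],None,fx=4,fy=4,interpolation=cv2.INTER_CUBIC)
b=cv2.resize(load('scene0')['color'][180:300,370:520],None,fx=4,fy=4,interpolation=cv2.INTER_CUBIC)
cv2.imwrite('pics/cropA.png',a[:600]);cv2.imwrite('pics/cropB.png',b)
cv2.imwrite('pics/cropS.png',cv2.resize(c[180:280,295:425],None,fx=6,fy=6,interpolation=cv2.INTER_CUBIC))
hsv=cv2.cvtColor(c,cv2.COLOR_BGR2HSV)
for nm,lo,hi in [('orange',(3,180,120),(14,255,255)),('yellow',(22,180,120),(35,255,255)),('wood',(8,60,120),(22,170,255))]:
    m=cv2.inRange(hsv,lo,hi); n,l,s,ce=cv2.connectedComponentsWithStats(m)
    for i in range(1,n):
        if 15<s[i,4]<3000:
            w=W[l==i]; print(nm,s[i].tolist(),ce[i].round(1),np.nanmedian(w,0).round(1), 'zmax',np.nanmax(w[:,2]).round(1))
```

```text
orange [154, 204, 10, 16, 124] [158.7 211.4] [544.1 303.4 134.1] zmax 141.4
orange [249, 204, 5, 8, 28] [251.  207.7] [560.8  85.8  69.5] zmax 74.0
orange [201, 215, 10, 12, 74] [206.  220.6] [523.6 191.3 110. ] zmax 116.1
yellow [347, 209, 24, 19, 229] [358.7 218. ] [ 532.  -195.2   59.6] zmax 66.5
yellow [337, 227, 26, 21, 273] [349.2 237.7] [ 480.  -167.9   59.6] zmax 65.8
wood [446, 118, 82, 32, 661] [486.6 133.2] [ 763.3 -548.6   37.2] zmax 48.6
wood [162, 152, 36, 39, 777] [179.8 170.8] [667.9 285.4  43.7] zmax 51.0
wood [194, 204, 37, 40, 717] [212.8 223.8] [521.5 189.3  44.1] zmax 104.8
wood [345, 214, 11, 9, 19] [348.8 219.3] [ 527.  -165.6   77.6] zmax 82.3
wood [358, 223, 11, 7, 18] [362.7 226.6] [ 508.  -201.    78.1] zmax 84.3
wood [340, 226, 24, 14, 54] [351.6 232.3] [ 494.  -174.4   58.6] zmax 78.4
wood [155, 253, 34, 41, 861] [171.5 273. ] [394.4 295.4  43.6] zmax 52.1
wood [0, 383, 107, 17, 1731] [ 53.2 390.7] [ 97.5 589.7  11.1] zmax 94.3
```

Run:
```python
from h import *
for t in ['cropA','cropB','cropS']: print(cv2.imread(f'pics/{t}.png').shape)
```

```text
(600, 560, 3)
(480, 600, 3)
(600, 780, 3)
```

View pics/cropA.png

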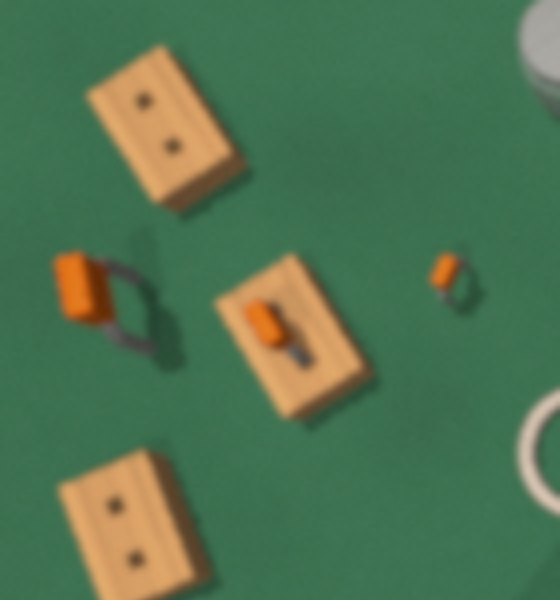

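View pics/cropB.png

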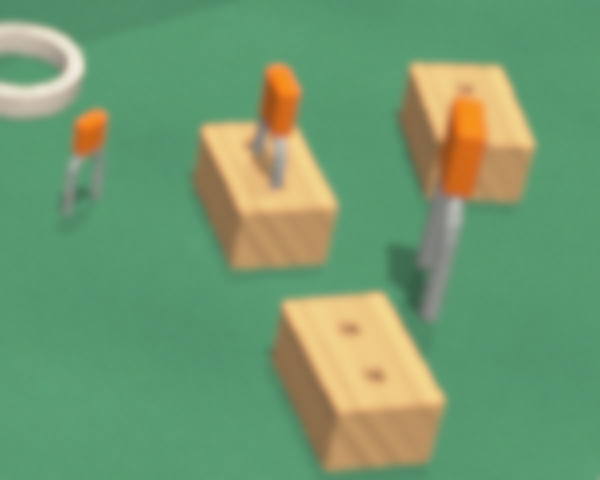

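View pics/cropS.png

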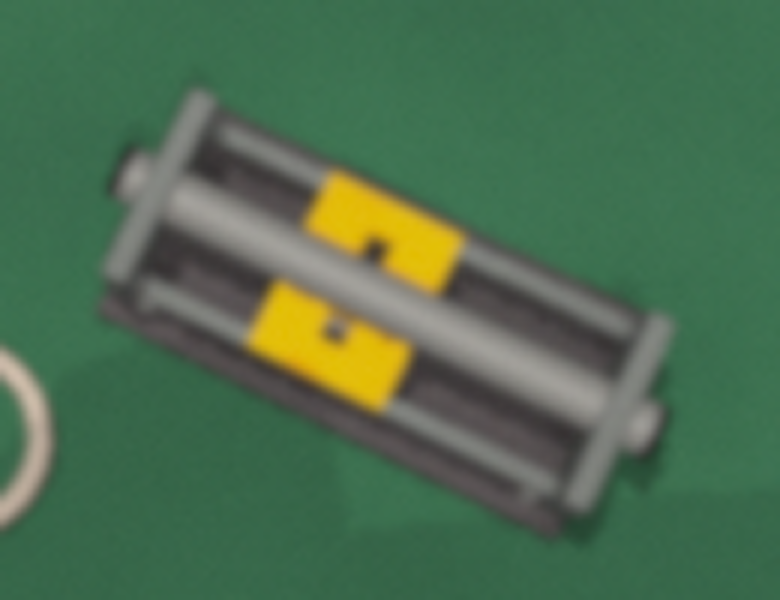

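The crops confirm it. The big grip at (161,213) and the small one at (252,209) stand free, and the middle one stands in the right-most block. Both slots are visible in the crop, at about (377,250) and (336,330). I'll get rough coordinates next.

Run:
```python
from h import *
d=load('top0'); c=d['color']; hsv=cv2.cvtColor(c,cv2.COLOR_BGR2HSV); W=pts(d)
m=cv2.inRange(hsv,(3,60,140),(22,255,255)); m[:,:190]=0; m[:,240:]=0; m[:200]=0;m[250:]=0
m2=cv2.inRange(hsv,(3,180,120),(14,255,255))&m
f=(m>0)&(abs(W[...,2]-45)<3)
vv,uu=np.nonzero(f); P=np.array([ray(d,u,v,45)[:2] for u,v in zip(uu,vv)],np.float32)
print('block',cv2.minAreaRect(P))
g=(m2>0)&(W[...,2]>105)
vv,uu=np.nonzero(g);P=np.array([ray(d,u,v,112)[:2] for u,v in zip(uu,vv)],np.float32);print('grip top',cv2.minAreaRect(P))
s=[ray(d,295+(x+.5)/6-.5,180+(y+.5)/6-.5,60) for x,y in [(377,250),(336,330)]]; s=np.array(s);print('slots',s, s.mean(0), np.linalg.norm(s[0]-s[1]))
# tube
r=W[180:280,295:425].reshape(-1,3); t=r[(r[:,2]>78)&(r[:,2]<86)]
cc=cv2.fitLine(t[:,:2].astype(np.float32),cv2.DIST_HUBER,0,.01,.01).ravel();print('tube',cc,len(t), np.degrees(np.arctan2(cc[1],cc[0])))
a=(t[:,:2]-cc[2:])@cc[:2];print(a.min(),a.max())
from scipy.spatial.transform import Rotation as R
print(R.from_rotvec(read_state()['orientation']).as_matrix().round(3))
```

```text
block ((523.9274291992188, 192.87411499023438), (90.75582885742188, 60.36219024658203), 32.27420425415039)
grip top ((522.794677734375, 191.6469268798828), (29.99216079711914, 13.57363224029541), 32.058990478515625)
slots [[ 523.26514786 -190.76710008   60.        ]
 [ 488.7069148  -172.35149552   60.        ]] [ 505.98603133 -181.5592978    60.        ] 39.15872780974152
tube [ 4.5393857e-01  8.9103299e-01  4.9985562e+02 -1.9477336e+02] 840 63.003334
-127.08031610668696 129.09148808100582
[[-0.     0.323 -0.946]
 [ 0.001 -0.946 -0.323]
 [-1.    -0.001 -0.   ]]
```

Call:
move_arm([
  [[0.62,0.6,0,1],[0.62,0.6,0,1],[0.62,0.6,0,1],[0.62,0.6,0,1],[0.62,0.6,0,1],[0.62,0.6,0,1],[0.62,0.6,0,1],[0.62,0.6,0,1],[0,0,0,0],[0,0,0,0]],
], fingers=1)

```text
time: 1.4
tool_pos: [475.1, -232.4, 248.0]
orientation: [1.526, 0.967, -1.527]
contact_force: [-0.1, 0.7, 0.0]
gripper_width: 1.003
```

Run:
```python
from h import *
s=read_state();print(s['joint_pos'].round(3),s['tool_pos'],s['time'])
grab('wrist','w1')
```

```text
[-0.614  0.223 -0.027  1.321 -0.     1.399] [ 475.0521252  -232.39586438  248.00838812] 1.4
```

View pics/w1.png

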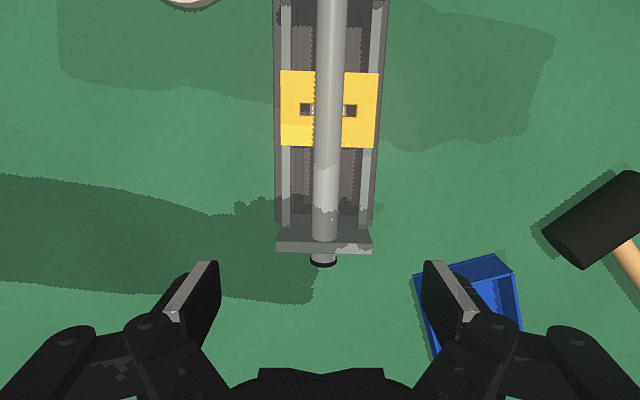

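The wrist picture shows the stand along the column axis. The slots are at about (305,110) and (351,110), on either side of the tube at column ~328. I'll measure them precisely.

Run:
```python
from h import *
d=load('w1');c=d['color'];W=pts(d);hsv=cv2.cvtColor(c,cv2.COLOR_BGR2HSV)
y=cv2.inRange(hsv,(18,120,100),(38,255,255))
vv,uu=np.nonzero(y);P=np.array([ray(d,u,v,60)[:2] for u,v in zip(uu,vv)],np.float32);print('plate',cv2.minAreaRect(P))
roi=(np.zeros_like(y));roi[95:125,282:376]=1
m=((y==0)&(roi>0)).astype(np.uint8)
print([ ''.join('#' if k else '.' for k in r) for r in m[100:122:1]].__str__().replace(',','\n'))
g=W.reshape(-1,3);t=g[(g[:,2]>79)&(g[:,2]<84.5)&(np.hypot(g[:,0]-500,g[:,1]+190)<110)]
cc=cv2.fitLine(t[:,:2].astype(np.float32),cv2.DIST_HUBER,0,.01,.01).ravel();print('tube',cc,len(t),np.degrees(np.arctan2(cc[1],cc[0])))
cv2.imwrite('pics/w1c.png',cv2.resize(c[60:160,265:395],None,fx=6,fy=6,interpolation=cv2.INTER_NEAREST))
```

```text
plate ((506.5583801269531, -180.15301513671875), (64.23876953125, 84.27510833740234), 62.941829681396484)
['...........................................................................................................................................................................................................................................................................................................................############################.........................................................................................................................................................................................................................................................................................................'
 '...........................................................................................................................................................................................................................................................................................................................############################.....
[... 12556 characters left out ...]
..................................................................................................................................................................................................................................................................................................############################.................................#........................................................................................................................................................................................................................................................................']
tube [ 4.5512560e-01  8.9042723e-01  5.0240674e+02 -1.8786133e+02] 5418 62.926987
```

View pics/w1c.png

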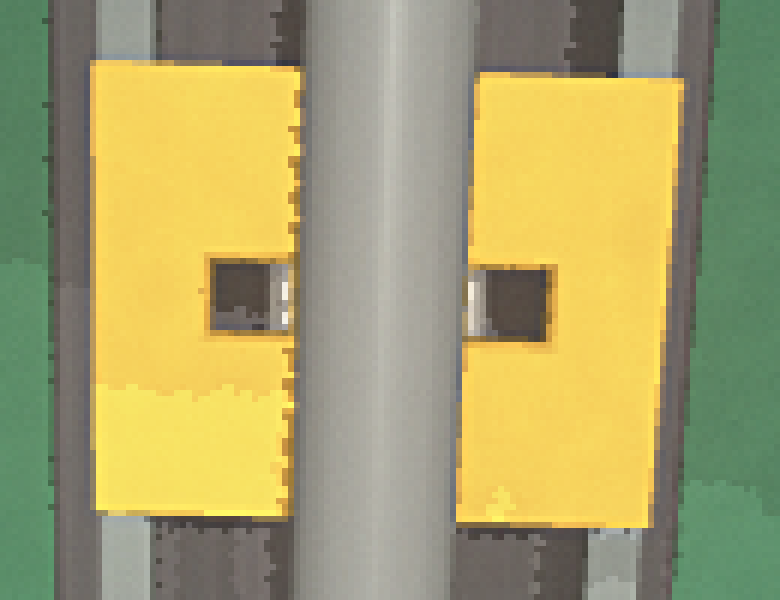

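Run:
```python
from h import *
d=load('w1')
f=lambda x,y: ray(d,265+x/6-.5,60+y/6-.5,60)
L=f(208,295);Rr=f(553,305);m=(L+Rr)/2
print(L,Rr,np.linalg.norm(L-Rr),m,np.degrees(np.arctan2(*(Rr-L)[1::-1])))
a=np.array([.4551,.8904]);p=np.array([502.41,-187.86]);print('slots proj on tube',p+a*((m[:2]-p)@a))
```

```text
[ 484.30326255 -168.32651103   60.        ] [ 529.35834457 -191.23697693   60.        ] 50.545522678282715 [ 506.83080356 -179.78174398   60.        ] -26.953292587604796
slots proj on tube [ 506.5990985  -179.66405778]
```

Call:
move_arm([
  [[0.03,0.28,0,1],[0.03,0.28,0,1],[0.03,0.28,0,1],[0.03,0.28,0,1],[0.03,0.28,0,1],[0.03,0.28,0,1],[0.03,0.28,0,1],[0.03,0.28,0,1],[0.03,0.28,0,1],[0.03,0.28,0,1],[0.03,0.28,0,1],[0.03,0.28,0,1]],
])

```text
time: 2.95
tool_pos: [496.4, -31.8, 248.4]
orientation: [0.635, 1.476, -0.635]
contact_force: [0.8, -0.4, 0.2]
gripper_width: 1.001
```

Call:
move_arm([
  [[0.03,0.28,0,1],[0.03,0.28,0,1],[0.03,0.28,0,1],[0.03,0.28,0,1],[0.03,0.28,0,1],[0.03,0.28,0,1],[0.03,0.28,0,1],[0.03,0.28,0,1],[0.03,0.28,0,1],[0.03,0.28,0,1],[0.03,0.28,0,1],[0.03,0.28,0,1]],
])

```text
time: 4.45
tool_pos: [518.6, 169.7, 248.4]
orientation: [-0.304, 1.549, 0.304]
contact_force: [-0.3, 0.3, -0.2]
gripper_width: 0.995
```

Call:
move_arm([
  [[0.03,0.28,0,1],[0,0.1,0,0.76],[0,0,0,0],[0,0,0,0]],
])

```text
time: 4.95
tool_pos: [520.3, 192.4, 248.3]
orientation: [-0.439, 1.526, 0.439]
contact_force: [-0.2, 0.1, 0.5]
gripper_width: 1.001
```

```bash
cat >> h.py <<'E'
def st():
    from scipy.spatial.transform import Rotation as R
    s=read_state();M=R.from_rotvec(s['orientation']).as_matrix()
    print('t',round(s['time'],2),'q',s['joint_pos'].round(3),'tcp',s['tool_pos'].round(1),'jawyaw',np.degrees(np.arctan2(M[1,1],M[0,1])).round(2),'F',s['contact_force'].round(1),'M',s['moment'].round(2),'g',round(s['gripper_width'],3)); return s
E
python3 - <<'E'
from h import *
st(); grab('wrist','w2')
E
```

```text
t 4.95 q [ 0.203  0.267  0.033  1.337 -0.    -0.357] tcp [520.3 192.4 248.3] jawyaw 122.08 F [-0.2  0.1  0.5] M [-0.06  0.03 -0.03] g 1.001
```

View pics/w2.png

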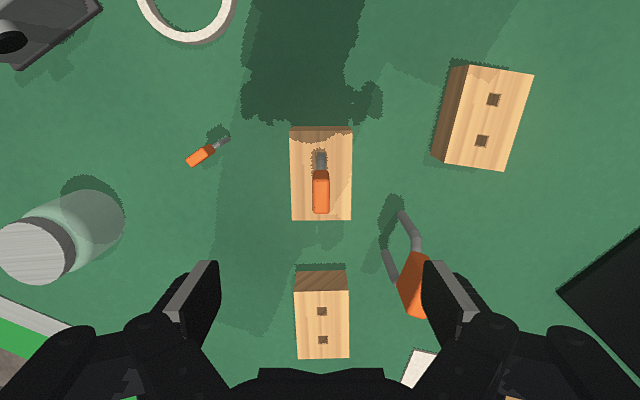

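The grip's top face is at about (321,192), centred between the fingers. The big look-alike is well to the right, by the right finger.

Run:
```python
from h import *
d=load('w2');c=d['color'];W=pts(d);hsv=cv2.cvtColor(c,cv2.COLOR_BGR2HSV)
y=cv2.inRange(hsv,(3,150,80),(16,255,255));y[:,:300]=0;y[:,345:]=0;y[:150]=0;y[230:]=0
print(np.nanmax(W[y>0],0),np.nanpercentile(W[y>0][:,2],[1,50,99]))
for h in (112,):
  g=(y>0)&(W[...,2]>109);vv,uu=np.nonzero(g);P=np.array([ray(d,u,v,h)[:2] for u,v in zip(uu,vv)],np.float32);print(len(P),cv2.minAreaRect(P),uu.min(),uu.max(),vv.min(),vv.max())
w=cv2.inRange(hsv,(8,50,120),(25,170,255));w[:,:285]=0;w[:,358:]=0;w[:120]=0;w[230:]=0
g=((w>0)|(y>0))&(W[...,2]>40);g=(w>0)&(abs(W[...,2]-45)<4);vv,uu=np.nonzero(g);P=np.array([ray(d,u,v,45)[:2] for u,v in zip(uu,vv)],np.float32);print('block',cv2.minAreaRect(P))
```

```text
[538.47064611 207.71249113 113.23517453] [ 80.94306184 110.63996727 112.51695822]
567 ((523.4029541015625, 194.70590209960938), (28.944408416748047, 13.407020568847656), 32.46554183959961) 312 329 178 213
block ((523.7911376953125, 194.85357666015625), (89.144287109375, 59.85322952270508), 32.12738800048828)
```

Call:
move_arm([
  [[0.055,0.04,0,0.04],[0,0,-0.6,0],[0,0,-0.8,0],[0,0,-0.7,0],[0,0,-0.35,0],[0,0,-0.1,0],[0,0,0,0],[0,0,0,0]],
])

```text
time: 6.0
tool_pos: [524.2, 196.0, 96.4]
orientation: [-0.444, 1.523, 0.444]
contact_force: [-0.1, -0.3, 0.3]
gripper_width: 0.995
```

Run:
```python
from h import *
st(); grab('wrist','w3')
```

```text
t 6.0 q [ 0.208  0.36  -0.234  0.974 -0.    -0.359] tcp [524.2 196.   96.4] jawyaw 122.49 F [-0.1 -0.3  0.3] M [ 0.03  0.01 -0.04] g 0.995
```

View pics/w3.png

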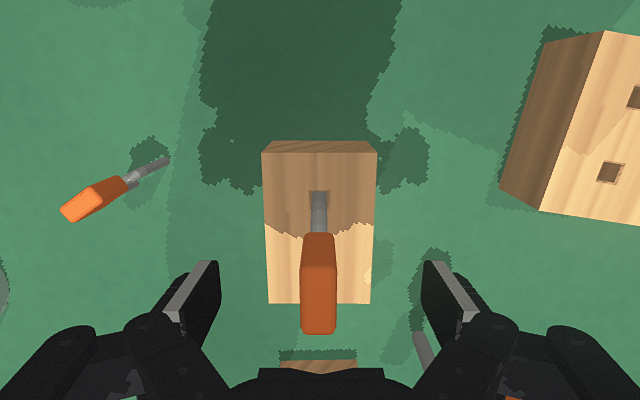

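Call:
move_arm([
  [[-0.013,-0.02,-0.02,-0.02],[0,0,0,0]],
])

```text
time: 6.3
tool_pos: [522.7, 194.6, 94.3]
orientation: [-0.443, 1.525, 0.443]
contact_force: [-0.0, 1.1, -0.5]
gripper_width: 1.0
```

Call:
move_arm([
  [[0,0,0,0],[0,0,0,0],[0,0,0,0],[0,0,0,0],[0,0,0,0],[0,0,0,0]],
], fingers=0, newtons=60)

```text
time: 7.05
tool_pos: [522.8, 194.6, 94.2]
orientation: [-0.443, 1.525, 0.443]
contact_force: [1.3, -0.0, 1.1]
gripper_width: 0.157
```

Run:
```python
from h import *
st()
```

```text
t 7.05 q [ 0.206  0.361 -0.24   0.97  -0.    -0.359] tcp [522.8 194.6  94.2] jawyaw 122.38 F [ 1.3 -0.   1.1] M [-0.13 -0.14  0.02] g 0.157
```

Call:
move_arm([
  [[0,0,0.2,0],[0,0,0.4,0],[0,0,0.5,0],[0,0,0.5,0],[0,0,0.3,0],[0,0,0,0]],
])

```text
time: 7.8
tool_pos: [523.2, 194.8, 209.8]
orientation: [-0.443, 1.522, 0.443]
contact_force: [0.4, 0.7, -1.6]
gripper_width: 0.158
```

Run:
```python
from h import *
st(); grab('wrist','w4')
```

```text
t 7.8 q [ 0.206  0.284 -0.041  1.243  0.    -0.359] tcp [523.2 194.8 209.8] jawyaw 122.39 F [ 0.4  0.7 -1.6] M [ 0.01 -0.03  0.01] g 0.158
```

View pics/w4.png

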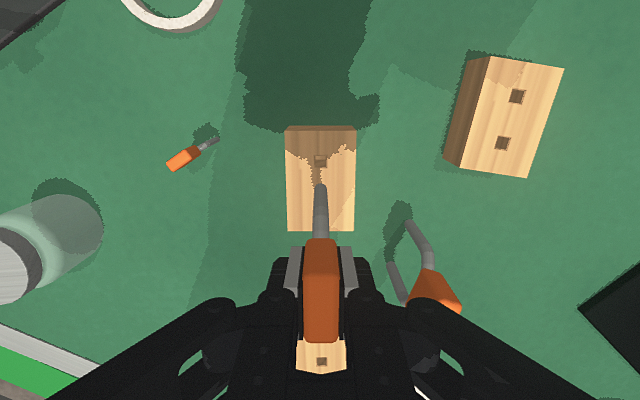

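Call:
move_arm([
  [[-0.024,-0.52,0,-0.86],[-0.024,-0.52,0,-0.86],[-0.024,-0.52,0,-0.86],[-0.024,-0.52,0,-0.86],[-0.024,-0.52,0,-0.86],[-0.024,-0.52,0,-0.86],[-0.024,-0.52,0,-0.86],[-0.024,-0.52,0,-0.86],[-0.024,-0.52,0,-0.86],[-0.024,-0.52,0,-0.86],[-0.024,-0.52,0,-0.86],[-0.024,-0.52,0,-0.86]],
])

```text
time: 9.35
tool_pos: [504.8, -180.5, 206.9]
orientation: [0.369, 1.541, -0.368]
contact_force: [0.9, 0.3, -1.0]
gripper_width: 0.155
```

Call:
move_arm([
  [[0,0,0,0],[0,0,0,0]],
])

```text
time: 9.6
tool_pos: [505.0, -179.3, 207.3]
orientation: [0.366, 1.541, -0.365]
contact_force: [-0.3, 0.6, -1.3]
gripper_width: 0.155
```

Run:
```python
from h import *
st(); grab('wrist','w5')
```

```text
t 9.6 q [-0.498  0.251 -0.094  1.227  0.    -0.032] tcp [ 505.  -179.3  207.3] jawyaw 63.29 F [-0.3  0.6 -1.3] M [ 0.05 -0.05 -0.01] g 0.155
```

View pics/w5.png

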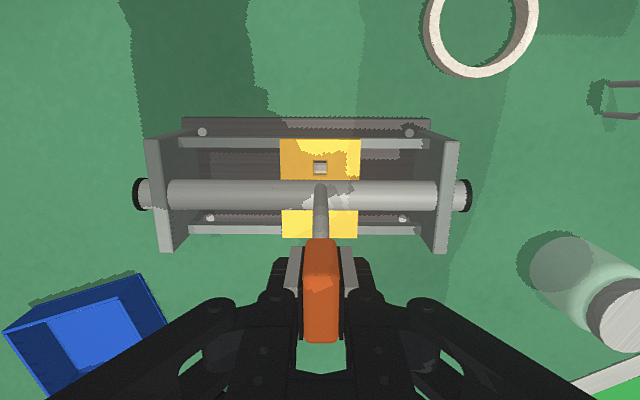

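The near leg at column ~320 lines up with the slot at column ~320, and the plate is bright yellow around it. I'll make a small correction and descend to just above the plate.

Call:
move_arm([
  [[0.022,-0.005,-0.2,-0.06],[0,0,-0.25,0],[0,0,-0.25,0],[0,0,-0.25,0],[0,0,0,0],[0,0,0,0]],
])

```text
time: 10.4
tool_pos: [506.9, -180.2, 151.3]
orientation: [0.371, 1.539, -0.371]
contact_force: [-0.1, -0.8, -1.6]
gripper_width: 0.155
```

Run:
```python
from h import *
st(); grab('wrist','w6')
d=load('w6')['color'];cv2.imwrite('pics/w6c.png',cv2.resize(d[80:330,220:420],None,fx=2.4,fy=2.4))
```

```text
t 10.4 q [-0.498  0.285 -0.195  1.091 -0.    -0.025] tcp [ 506.9 -180.2  151.3] jawyaw 62.91 F [-0.1 -0.8 -1.6] M [ 0.02  0.03 -0.01] g 0.155
```

View pics/w6c.png

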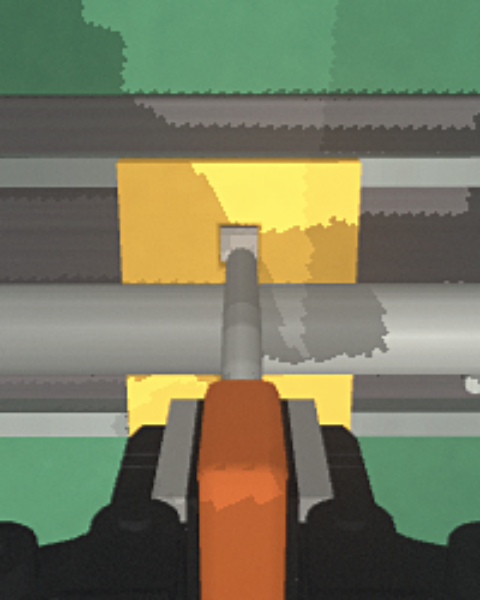

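Both legs straddle the tube with no contact. The tip at crop column ~241 is ~0.6 mm to the +tube side of the slot centre (238.5). I'll correct that and feel downward in small steps.

Call:
move_arm([
  [[-0.005,-0.009,-0.06,0],[0,0,-0.05,0],[0,0,-0.05,0],[0,0,-0.03,0],[0,0,0,0]],
])

```text
time: 11.08
tool_pos: [506.4, -180.6, 139.5]
orientation: [0.371, 1.539, -0.371]
contact_force: [0.4, -0.0, -0.9]
gripper_width: 0.155
```

Run:
```python
from h import *
st(); grab('wrist','w7')
d=load('w7')['color'];cv2.imwrite('pics/w7c.png',cv2.resize(d[80:330,220:420],None,fx=2.4,fy=2.4))
```

```text
t 11.07 q [-0.499  0.293 -0.215  1.063  0.    -0.026] tcp [ 506.4 -180.6  139.5] jawyaw 62.91 F [ 0.4 -0.  -0.9] M [-0.01 -0.   -0.04] g 0.155
```

View pics/w7c.png

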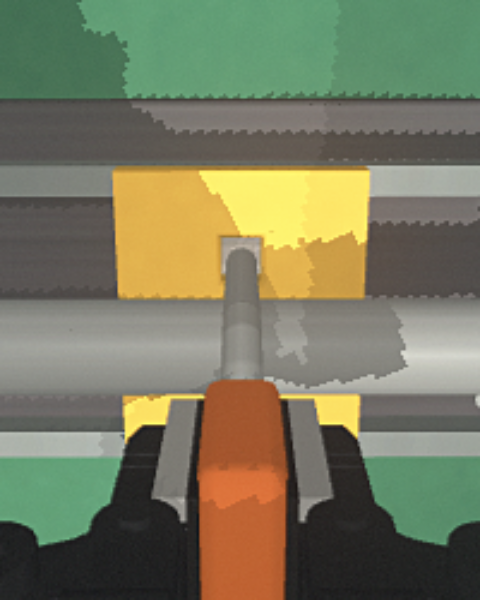

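The tip is centred and about 4 mm into the slot with no force. Continuing down.

Call:
move_arm([
  [[0,0,-0.05,0],[0,0,-0.05,0],[0,0,-0.05,0],[0,0,-0.05,0],[0,0,0,0]],
])

```text
time: 11.75
tool_pos: [506.1, -180.4, 127.3]
orientation: [0.371, 1.54, -0.371]
contact_force: [-0.5, 0.0, -1.7]
gripper_width: 0.152
```

Call:
move_arm([
  [[0,0,-0.05,0],[0,0,-0.05,0],[0,0,-0.05,0],[0,0,0,0]],
])

```text
time: 12.25
tool_pos: [506.3, -180.5, 118.2]
orientation: [0.371, 1.539, -0.371]
contact_force: [-1.2, 0.5, -3.4]
gripper_width: 0.152
```

Call:
move_arm([
  [[0,0,-0.04,0],[0,0,-0.04,0],[0,0,-0.04,0],[0,0,0,0]],
])

```text
time: 12.75
tool_pos: [506.3, -180.5, 111.1]
orientation: [0.371, 1.539, -0.371]
contact_force: [-1.0, 0.4, -1.1]
gripper_width: 0.157
```

Call:
move_arm([
  [[0,0,-0.02,0],[0,0,-0.02,0],[0,0,0,0]],
])

```text
time: 13.12
tool_pos: [506.4, -180.6, 109.0]
orientation: [0.371, 1.539, -0.371]
contact_force: [-0.7, 0.5, 0.8]
gripper_width: 0.159
```

Call:
move_arm([
  [[0,0,-0.02,0],[0,0,-0.02,0],[0,0,0,0]],
])

```text
time: 13.5
tool_pos: [506.5, -180.6, 106.7]
orientation: [0.371, 1.539, -0.371]
contact_force: [0.0, 0.6, 3.5]
gripper_width: 0.159
```

Run:
```python
from h import *
st(); grab('wrist','w8');grab('scene','s8')
d=load('w8')['color'];cv2.imwrite('pics/w8c.png',cv2.resize(d[80:330,220:420],None,fx=2.4,fy=2.4))
d=load('s8')['color'];cv2.imwrite('pics/s8c.png',cv2.resize(d[100:240,230:380],None,fx=4,fy=4,interpolation=cv2.INTER_CUBIC))
```

```text
t 13.5 q [-0.499  0.319 -0.269  0.983  0.    -0.026] tcp [ 506.5 -180.6  106.7] jawyaw 62.91 F [0.  0.6 3.5] M [0.12 0.28 0.06] g 0.159
```

View pics/w8c.png

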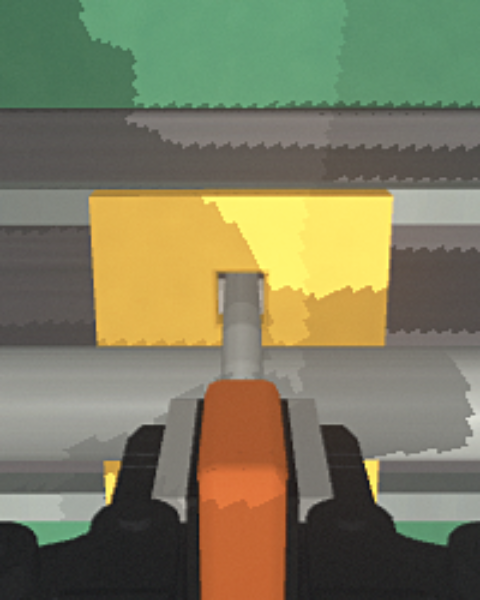

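View pics/s8c.png

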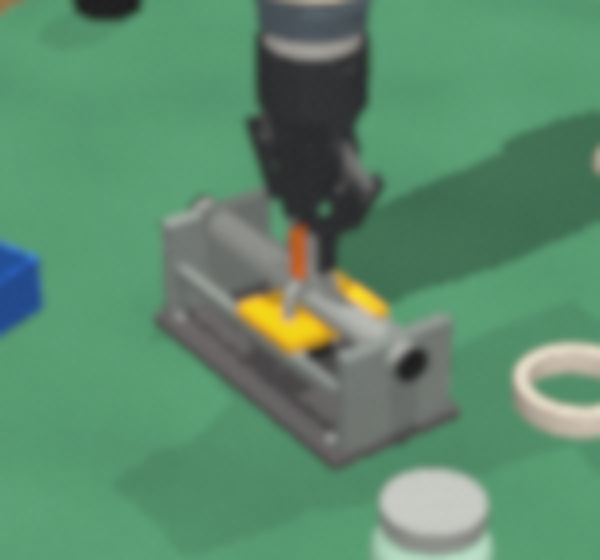

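The legs are in the slots and nearly down; force is only 3.5 N. The near leg sits close to the slot's outer edge, so I'll shift ~1 mm toward the tube centre and press on in ~1 mm steps.

Call:
move_arm([
  [[0.012,-0.006,-0.01,0],[0,0,-0.01,0],[0,0,0,0]],
])

```text
time: 13.98
tool_pos: [506.7, -180.7, 106.5]
orientation: [0.37, 1.539, -0.371]
contact_force: [-5.2, 2.8, 15.9]
gripper_width: 0.15
```

Call:
move_arm([
  [[0,0,-0.01,0],[0,0,0,0]],
])

```text
time: 14.22
tool_pos: [506.7, -180.7, 106.4]
orientation: [0.37, 1.538, -0.371]
contact_force: [-8.0, 4.8, 21.0]
gripper_width: 0.159
```

Call:
move_arm([
  [[-0.01,0.005,0,0],[0,0,-0.01,0],[0,0,0,0]],
])

```text
time: 14.6
tool_pos: [506.7, -180.7, 106.3]
orientation: [0.37, 1.537, -0.371]
contact_force: [-7.1, 3.2, 23.9]
gripper_width: 0.156
```

Run:
```python
from h import *
st()
```

```text
t 14.6 q [-0.499  0.318 -0.271  0.979 -0.    -0.026] tcp [ 506.7 -180.7  106.3] jawyaw 62.91 F [-7.1  3.2 23.9] M [ 0.8   1.7  -0.01] g 0.156
```

A hard stop at 106.3 mm matches the expected home height of about 106. Releasing now, then I'll check.

Call:
move_arm([
  [[0,0,0,0],[0,0,0,0],[0,0,0,0],[0,0,0,0]],
], fingers=0.6)

```text
time: 15.1
tool_pos: [506.5, -180.6, 104.0]
orientation: [0.371, 1.539, -0.371]
contact_force: [0.1, 1.2, -0.1]
gripper_width: 0.6
```

Run:
```python
from h import *
st(); grab('wrist','w9')
```

```text
t 15.1 q [-0.499  0.322 -0.273  0.977  0.    -0.026] tcp [ 506.5 -180.6  104. ] jawyaw 62.91 F [ 0.1  1.2 -0.1] M [0.08 0.02 0.03] g 0.6
```

View pics/w9.png

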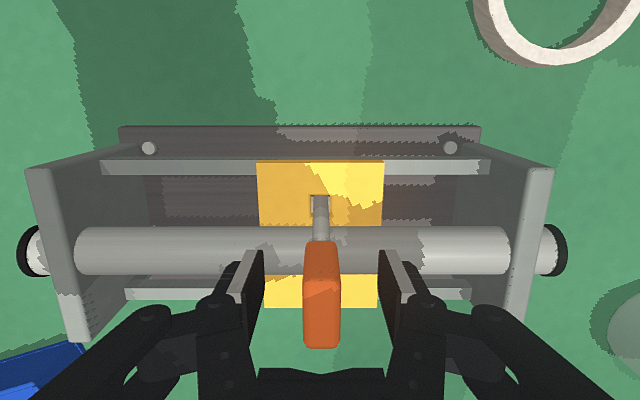

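It's released and standing upright, fingers clear on both sides. I'll retreat straight up and measure the seat.

Call:
move_arm([
  [[0,0,0.2,0],[0,0,0.4,0],[0,0,0.6,0],[0,0,0.6,0],[0,0,0.5,0],[0,0,0.3,0],[0,0,0,0],[0,0,0,0]],
])

```text
time: 16.15
tool_pos: [506.3, -180.5, 259.8]
orientation: [0.371, 1.539, -0.371]
contact_force: [-0.4, -0.2, -0.0]
gripper_width: 0.602
```

Run:
```python
from h import *
st(); d=grab('wrist','w10');c=d['color'];W=pts(d);hsv=cv2.cvtColor(c,cv2.COLOR_BGR2HSV)
y=cv2.inRange(hsv,(3,150,80),(16,255,255))
n,l,s,ce=cv2.connectedComponentsWithStats(y)
for i in range(1,n):
    if s[i,4]>80:
        w=W[l==i];t=w[w[:,2]>np.nanpercentile(w[:,2],95)-5];print(s[i],np.nanpercentile(w[:,2],[5,50,95]).round(1),t.mean(0).round(1))
        if abs(np.nanmean(t[:,0])-506)<40:
            A=np.c_[t[:,:2]-t[:,:2].mean(0),np.ones(len(t))];print('plane',np.linalg.lstsq(A,t[:,2],rcond=None)[0].round(3))
            vv,uu=np.nonzero((l==i)&(W[...,2]>118));P=np.array([ray(d,u,v,124)[:2] for u,v in zip(uu,vv)],np.float32);print(cv2.minAreaRect(P))
grab('scene','s10');cv2.imwrite('pics/s10c.png',cv2.resize(load('s10')['color'][130:230,250:370],None,fx=5,fy=5,interpolation=cv2.INTER_CUBIC))
# tube top via wrist depth
q=W.reshape(-1,3);q=q[np.hypot(q[:,0]-506,q[:,1]+180)<80];q=q[(q[:,2]>75)&(q[:,2]<90)];print('tube top',np.nanpercentile(q[:,2],95))
```

```text
t 16.15 q [-0.499  0.235  0.018  1.355 -0.    -0.026] tcp [ 506.3 -180.5  259.8] jawyaw 62.91 F [-0.4 -0.2 -0. ] M [-0.   -0.02  0.01] g 0.602
[597  83  34  25 732] [49.4 65.1 71.2] [561.8  87.4  69.8]
[313 167  17  44 726] [100.7 123.  124.4] [ 507.2 -179.8  123.2]
plane [-8.00000e-03 -3.40000e-02  1.23153e+02]
((506.76593017578125, -179.56253051757812), (12.762603759765625, 29.47665023803711), 62.87447738647461)
tube top 83.94707080737449
```

View pics/w10.png

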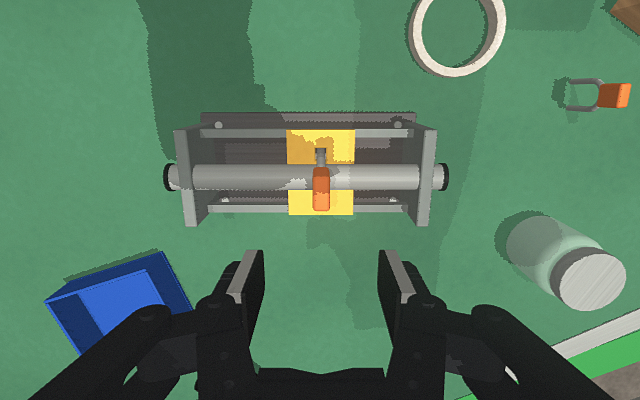

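View pics/s10c.png

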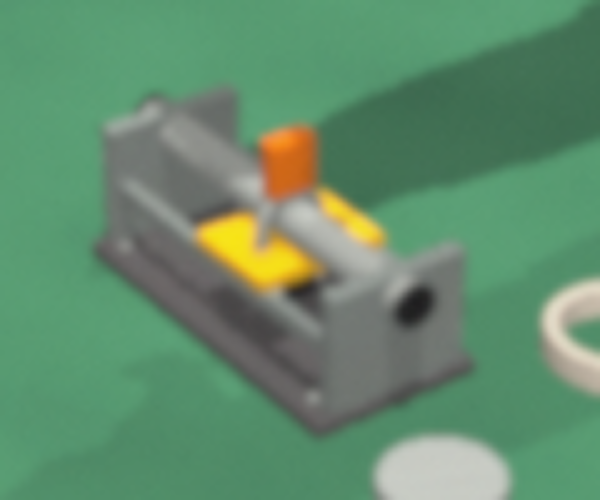

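The grip top reads 123–124 mm (124 expected), is level within 2°, and sits centred. The tube top reads 84 mm, as it should, and the bystanders are untouched. Handing in.

```bash
python3 -c "
from h import *
print(job_done()); st()"
```

```text
the job is handed in; nothing more can be done
None
the job is handed in; nothing more can be done
```

The U-bolt is on the tube with both legs through the yellow plate's slots, pressed home and released, and the job was handed in at about 16 s. I took the middle-sized U-bolt from the right-most block and found the slots with the wrist camera. I then felt down in small steps to a hard stop at TCP z 106.3 mm; the readings peaked at about 24 N vertical.

- **Seat:** The grip's top reads 123–124 mm against 124 expected, level within about 2°. The tube top reads 84 mm, as it should. The grip sits within about 1 mm of the slot centre, and the arm is clear.
- **Force during pressing:** A sideways load of about 8 N appeared near the end, because a small sideways correction was probably not needed. It read near zero after release.
- **Spring pads:** I never felt their 4–15 N clearly on the way down; readings stayed within about 4 N until the stop. That the bolt is home rests on the stop height and the depth readings.
- **Camera disagreement:** The top and wrist cameras differed by 2–3 mm in absolute position but agreed within about 1 mm on the distance from grip to slots.
- **Bystanders:** The jar, the tape roll and the blue tray looked untouched in the last pictures; I did not measure their positions.

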